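# Sweep the eggshells off the cutting board into the scrap tray

## Task

Sweep the two cracked half eggshells across the cutting board with the fingers and push them over the board's edge into the steel scrap tray that stands against it. Only push them along: do not pick up or lift them. Leave the whole egg on the board where it is, and do not shift the bowl or the plum beside the board.

Things in the scene. Friction and masses are not known exactly. Their poses are not given: they have to be found in the camera images.
- board: Beech cutting board, fixed, 222 mm (its x) by 306 mm (its y), top 16 mm above the table. Origin at the centre of its underside. Its -y edge, 150 mm from the origin, is the edge where the tray stands; the last 35 mm at the +y end does not carry things
- tray: Open steel scrap tray, fixed, against the board's -y edge, same yaw: 250 mm (x) by 105 mm (y), walls 3 mm, floor 7.5 mm thick. Origin: centre of its underside, 210 mm from the board's origin along the board's -y. The wall next to the board (tray +y) is 11 mm high, 5 mm below the board's top, so things pushed off the board drop in over it; the other walls are 39 mm high with their rolled rim
- shell_1_c (a point): Middle of a cracked brown half eggshell with a jagged open top, about 38 x 36 mm across and 43 mm tall, 12 g, standing upright on the board; it slides when pushed and does not roll. This point is its middle, 21 mm above its underside
- shell_2_c (a point): Middle of a cracked brown half eggshell with a jagged open top, about 38 x 36 mm across and 43 mm tall, 12 g, standing upright on the board; it slides when pushed and does not roll. This point is its middle, 21 mm above its underside
- egg_c (a point): Middle of the whole brown hen egg lying on the board, 44 x 57 mm, 43 mm tall, 58 g, its long axis roughly along the board's y. It rolls if touched. Shells and egg stand side by side across the board (along its x, middles at least 60 mm apart in that direction), in any order, each within 50 mm of the board's origin along its y
- bowl: Stoneware bowl, 129 mm across, 63 mm high, loose on the table beyond the end of the tray that is away from the board. Origin at the centre of its underside
- plum_c (a point): Middle of a dark plum, 48 mm, loose on the table on the robot's side of the board. Left of it stands the fixed steel waffle iron, 210 mm high: pass over it with the fingertips and gripper clear of it, and descend only over the board

How it is judged (in metres and radians):
At the end, for the whole second after the job is handed in: Both half shells lie at rest with their middles inside the tray's walls and less than 40 mm above the tray's underside; the egg, the bowl and the plum are within 20 mm of where they stood (x of shell_1_c in the frame of tray between -0.122 and 0.122 m and y of shell_1_c in the frame of tray between -0.0495 and 0.0495 m and z of each of shell_1_c, shell_2_c in the frame of tray below 0.04 m and linear speed of each of shell_1, shell_2 below 0.02 m/s and x of shell_2_c in the frame of tray between -0.122 and 0.122 m and y of shell_2_c in the frame of tray between -0.0495 and 0.0495 m and distance of each of egg_c, bowl, plum_c from where it was at the start of the episode below 0.02 m); the robot touches nothing.
It fails at once if a shell is lifted (its middle more than 20 mm above its height when standing on the board) (height (world z) of any of shell_1_c, shell_2_c above 0.058 m).
It fails at once if a shell is carried by the fingers, clear of the board, more than 8 mm above its height when standing on it ((height (world z) of shell_1_c above 0.0455 m and contact force between shell_1 and the fingers above 0.2 N and contact force between shell_1 and board below 0.001 N and contact force between shell_1 and tray below 0.001 N) or (height (world z) of shell_2_c above 0.0455 m and contact force between shell_2 and the fingers above 0.2 N and contact force between shell_2 and board below 0.001 N and contact force between shell_2 and tray below 0.001 N)).
It fails at once if the egg, the bowl or the plum is shifted by more than 20 mm (distance of any of egg_c, bowl, plum_c from where it was at the start of the episode above 0.02 m).
It also fails if it takes over 48 s, if anything falls off the work surface, if the arm or the gripper's body presses on something with over 40 N, if the wrist force passes 120 N, or if a joint passes its speed limit or range.

## Robot

A 6-joint arm with a two-finger parallel gripper is mounted at the origin on the work surface; the furniture and walls round the work are solid. World frame = base frame: x ahead of the robot, y to its left, z up, the work surface at z = 0. Lengths are in m, angles in degrees, forces in N, time in s.
With the tool pointing down it reaches from about 0.35 to 0.875 m from the base axis. Payload 4.2 kg.
Tool frame: the origin (TCP) lies midway between the tips of the shut fingers; the grasp point (between the pads) lies 19 mm behind it; z points along the fingers, y is the line along which they close (so a half turn about z gives the same grasp; the last joint's range is limited). The gripper opens to 87 mm and grips with 3 to 60 N. Pads are 19 mm wide; open, the fingers measure 117 mm over their backs; the gripper's body (75 mm by 190 mm) begins 51 mm behind the grasp point.
Start: joints at [83.572, 22.042, 0.453, 0, -68.411, -14.817], TCP at [0.226, 0.583, 0.223] pointing down, gripper open.
Joint ranges: [-179.83, 179.83], [-69.29, 118.12], [-61.27, 80.66], [-181.25, 117.63], [-171.15, -9.14], [-177.46, 177.46]. Speed limits (degrees/s): [159.86, 159.86, 180, 180, 180, 180].

## Interface

Orientations are given as a 3x3 rotation matrix whose columns are the frame's x, y, z axes.
In Python, from station import r, ticket, capture gives the robot as it stands (r), with the cameras as plain functions and the job (ticket).
- The arm moves only by the shell command python3 steer.py 'ROWS'. ROWS is a JSON list of rows, 1 to 8 of them, each of 7 numbers: the opening from 0.0 (shut) to 1.0 (fully open), then dx, dy, dz in m, then a rotation vector rx, ry, rz in degrees; each row is the pose to reach, as a shift and turn from the pose commanded when the command began, along the tool's axes at that moment; what a row does not reach only later rows make up. A row lasts 1/10 s, in which the tool goes at most 0.05 m and 8.59 degrees, less where a joint would pass 70% of its speed; a pose out of reach is approached as far as the arm can. The fingers move at their own pace and stop on an object; the grip force is fixed at half the most. Time passes only in rows, so rows that do not move let the fingers close. It prints the time, the measured TCP pose, the force, the opening and the grip force at its end. Input that does not fit is refused with a message, and nothing moves.
- r.sense(): the state, without advancing time (a new reading comes with each control period).
- capture(name): name is "scene" or "top"; returns a dict with "pixels" (480x640x3 uint8, red, green, blue), "z_map" (480x640 float32, m along the optical axis (not along the pixel's ray), 0 where there is no reading), "K" (3x3 intrinsics, pixels), "distortion" ([k1, k2, p1, p2, k3] as OpenCV has them; the pictures are not rectified), "world_from_camera" (4x4, takes a point from camera to world coordinates). Camera axes: x right, y up, looking along -z (the intrinsics and any distortion apply to the point x, -y, -z); pixel columns grow to the right and rows downward; lengths in m; the calibration is good to about 2 mm. A picture is of the moment at which its call begins.
- ticket.finish_job(): hands the job in; it is judged then, once.
The state is a dict: "time_s": time; "joints": joint angles; "joint_velocities": joint speeds; "effort": joint torques, N m; "tcp_pos": TCP position; "ee_rot": TCP orientation; "wrist_force": force on the tool from outside, world axes, zero at the start; "moment": the same for the moment, N m; "gripper_width": opening from 0.0 (shut) to 1.0 (fully open); "gripper_force": force on a finger pad.
Only numpy, scipy, OpenCV 4.12 (cv2) and the standard library are available. Lean on these libraries where they do the work, as an engineer would, in place of code of your own. Each camera call takes 0.05 s, during which the arm holds its last target. There are 200 camera calls.

## Working session

There is one attempt and no reset: what is moved stays moved. The work goes in short steps, Python scripts to look and compute and a shell command to move; the robot and the scene stay as the last step left them, time stands still between calls to the robot, and variables do not carry over. Pictures are saved under pics/ and viewed, at most 10 in all, crops included, and the job is handed in when it is done.

```bash
ls; mkdir -p pics; cat > h.py <<'E'
import numpy as np,cv2
from station import r, ticket, capture
def save(c,n): cv2.imwrite(f'pics/{n}.png',cv2.cvtColor(c['pixels'],cv2.COLOR_RGB2BGR))
def cloud(c):
    h,w=c['z_map'].shape
    u,v=np.meshgrid(np.arange(w),np.arange(h))
    p=cv2.undistortPoints(np.stack([u,v],-1).reshape(-1,1,2).astype(float),np.array(c['K']),np.array(c['distortion'])).reshape(h,w,2)
    z=c['z_map']; P=np.stack([p[...,0]*z,-p[...,1]*z,-z],-1)
    T=np.array(c['world_from_camera']); W=P@T[:3,:3].T+T[:3,3]; W[z==0]=np.nan
    return W
E
python3 - <<'E'
from h import *
for n in ('scene','top'):
    c=capture(n); save(c,n+'0'); np.savez(n+'0.npz',W=cloud(c),px=c['pixels']); print(n,np.round(c['world_from_camera'],3).tolist())
s=r.sense(); print(s['time_s'],s['tcp_pos'],np.round(s['ee_rot'],3).tolist())
E
```

```text
pics
station.py
steer.py
scene [[-0.868, 0.311, -0.388, 0.097], [-0.497, -0.533, 0.685, 0.501], [0.006, 0.787, 0.617, 0.715], [0.0, 0.0, 0.0, 1.0]]
top [[0.013, 0.995, -0.097, 0.443], [-1.0, 0.015, 0.014, -0.224], [0.015, 0.097, 0.995, 0.95], [0.0, 0.0, 0.0, 1.0]]
0.1 [0.22626517 0.58203724 0.22154977] [[0.932, -0.362, -0.001], [-0.362, -0.932, -0.002], [0.0, 0.002, -1.0]]
```

View pics/top0.png

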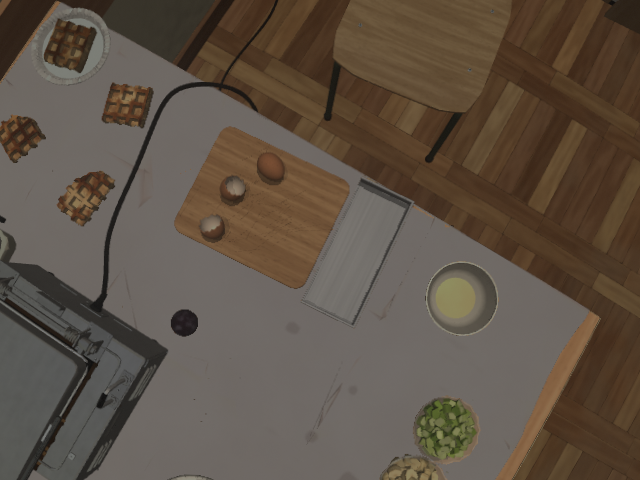

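View pics/scene0.png

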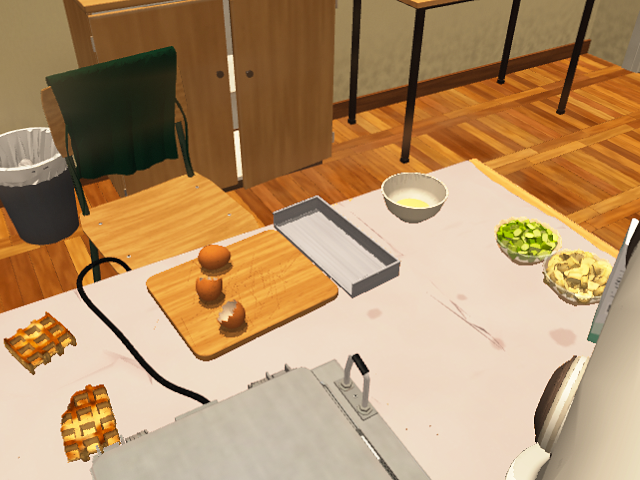

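The top view shows the egg at (270,167), shells at (233,189) and (212,228), the tray around (358,252), the plum at (184,322) and the bowl at (462,298). In the scene view the egg is at (214,256), with shells at (209,288) and (231,316).

```bash
python3 - <<'E'
from h import *
def boxmean(W,u,v,a=16,zmin=.025,zmax=.08):
    P=W[v-a:v+a,u-a:u+a].reshape(-1,3); P=P[(P[:,2]>zmin)&(P[:,2]<zmax)]
    return np.round(np.r_[(P.min(0)+P.max(0))/2,P.min(0),P.max(0),len(P)],3)
T=np.load('top0.npz')['W'];S=np.load('scene0.npz')['W']
for n,t,s in (('egg',(270,167),(214,256)),('shA',(233,189),(209,288)),('shB',(212,228),(231,316))):
    print(n,boxmean(T,*t),boxmean(S,*s))
print('plum',boxmean(T,184,322,zmin=.015),'bowl',boxmean(T,462,298,40,.05))
# board: points on z~.016
for n,W,(u0,u1,v0,v1) in (('top',T,(165,360,115,300)),('scene',S,(135,345,225,370))):
    P=W[v0:v1,u0:u1].reshape(-1,3); P=P[np.isfinite(P[:,2])]
    b=P[(P[:,2]>.0115)&(P[:,2]<.021)]; print(n,'board z',np.median(b[:,2]))
    if n=='top':
        px=np.load('top0.npz')['px'][v0:v1,u0:u1].reshape(-1,3).astype(int); PP=W[v0:v1,u0:u1].reshape(-1,3)
        k=(px[:,0]-px[:,2]>35)&(PP[:,2]>.010)&(PP[:,2]<.024); b=PP[k]
    print(len(b),cv2.minAreaRect(b[:,:2].astype(np.float32)),cv2.boxPoints(cv2.minAreaRect(b[:,:2].astype(np.float32))).round(3).tolist())
P=T[170:330,295:420].reshape(-1,3);b=P[(P[:,2]>.03)&(P[:,2]<.045)]
print('tray rim',cv2.minAreaRect(b[:,:2].astype(np.float32)),cv2.boxPoints(cv2.minAreaRect(b[:,:2].astype(np.float32))).round(3).tolist())
P=T[240:480,0:170].reshape(-1,3);b=P[(P[:,2]>.1)]
print('iron',np.nanmax(b[:,2]),cv2.boxPoints(cv2.minAreaRect(b[:,:2].astype(np.float32))).round(3).tolist())
E
cat > go.py <<'E'
import sys
from h import *
from scipy.spatial.transform import Rotation as R
O=np.array([.598,-.105,0]);bx=np.array([.906,-.424,0]);by=np.array([.424,.906,0])
def report(x,y,z):
    s=r.sense();M=np.array(s['ee_rot']);p=np.array(s['tcp_pos']);t=O+x*bx+y*by+[0,0,z]
    G=np.stack([-by,-bx,[0,0,-1]],1)
    print('t',s['time_s'],'tcp board',np.round([(p-O)@bx,(p-O)@by,p[2]],4),'d tool',np.round(M.T@(t-p),4),'rot',np.round(R.from_matrix(M.T@G).as_rotvec(degrees=True),1),'F',np.round(s['wrist_force'],1))
report(*map(float,sys.argv[1:4]))
E
python3 steer.py '[[0.2, 0, 0, -0.045, 0, 0, 0], [0.2, 0, 0, -0.09, 0, 0, 0], [0.2, 0.037, 0.029, -0.09, 0, 0, 8], [0.2, 0.075, 0.058, -0.09, 0, 0, 16], [0.2, 0.113, 0.087, -0.09, 0, 0, 24], [0.2, 0.15, 0.117, -0.09, 0, 0, 32], [0.2, 0.188, 0.146, -0.09, 0, 0, 40], [0.2, 0.226, 0.175, -0.09, 0, 0, 48]]'; python3 go.py -.0747 .092 .31
```

```text
time_s: 0.9
tcp_pos: [0.374, 0.3355, 0.3123]
ee_rot: [[0.349, -0.937, -0.0], [-0.937, -0.349, -0.0], [0.0, 0.0, -1.0]]
wrist_force: [0.8, 0.0, -0.8]
gripper_width: 0.359
gripper_force: 0.0
t 0.9 tcp board [-0.3897  0.3042  0.3123] d tool [ 0.3732 -0.0692  0.0023] rot [ 0.  -0.  45.5] F [ 0.8  0.  -0.8]
```

```bash
python3 steer.py '[[0.2, 0.047, -0.009, 0, 0, 0, 8], [0.2, 0.093, -0.017, 0, 0, 0, 16], [0.2, 0.14, -0.026, 0, 0, 0, 24], [0.2, 0.187, -0.035, 0, 0, 0, 32], [0.2, 0.233, -0.043, 0, 0, 0, 40], [0.2, 0.28, -0.052, 0, 0, 0, 45.5], [0.2, 0.327, -0.061, 0, 0, 0, 45.5], [0.2, 0.373, -0.069, 0, 0, 0, 45.5]]' >/dev/null; python3 steer.py '[[0.2, 0, 0, 0, 0, 0, 0]]'; python3 go.py -.0747 .092 .026
```

```text
time_s: 1.8
tcp_pos: [0.5719, 0.0089, 0.311]
ee_rot: [[-0.424, -0.905, -0.002], [-0.905, 0.424, -0.001], [0.002, 0.001, -1.0]]
wrist_force: [-0.5, 0.6, -0.6]
gripper_width: 0.197
gripper_force: 0.0
t 1.8 tcp board [-0.072   0.0921  0.311 ] d tool [-0.0005  0.0023  0.285 ] rot [ 0.1 -0.1 -0. ] F [-0.5  0.6 -0.6]
```

```bash
python3 steer.py '[[0.2, 0, 0.003, 0.045, 0, 0, 0], [0.2, 0, 0.003, 0.09, 0, 0, 0], [0.2, 0, 0.003, 0.135, 0, 0, 0], [0.2, 0, 0.003, 0.18, 0, 0, 0], [0.2, 0, 0.003, 0.225, 0, 0, 0], [0.2, 0, 0.003, 0.26, 0, 0, 0], [0.2, 0, 0.003, 0.285, 0, 0, 0], [0.2, 0, 0.003, 0.285, 0, 0, 0]]'; python3 go.py -.0747 -.13 .026
python3 - <<'E'
from h import *
c=capture('scene');im=cv2.cvtColor(c['pixels'],cv2.COLOR_RGB2BGR)[170:420,100:460]
cv2.imwrite('pics/s1.png',cv2.resize(im,None,fx=2,fy=2))
E
```

```text
time_s: 2.6
tcp_pos: [0.5642, 0.0141, 0.0237]
ee_rot: [[-0.419, -0.908, -0.009], [-0.908, 0.419, -0.002], [0.006, 0.007, -1.0]]
wrist_force: [-1.1, 0.0, 0.0]
gripper_width: 0.205
gripper_force: 0.0
t 2.6 tcp board [-0.0811  0.0936  0.0237] d tool [ 0.2236 -0.0051 -0.0011] rot [ 0.4 -0.3  0.3] F [-1.1  0.   0. ]
```

View pics/s1.png

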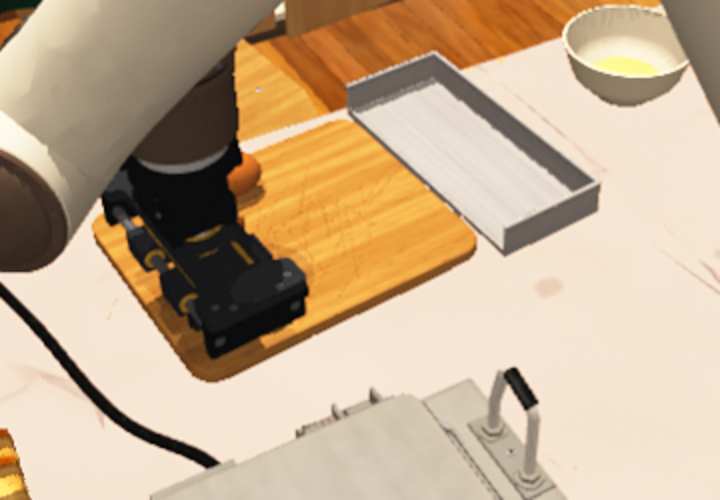

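The scene view shows the gripper standing behind the shells at the board's +y end, about (240,290). The egg at (245,172) is untouched and the gripper hides the shells.

```bash
python3 go.py -.0747 -.13 .026; python3 steer.py '[[0.2, 0.003, -0.005, -0.001, 0, 0, 0], [0.2, 0.01, -0.005, -0.001, 0, 0, 0], [0.2, 0.02, -0.005, -0.001, 0, 0, 0], [0.2, 0.03, -0.005, -0.001, 0, 0, 0], [0.2, 0.04, -0.005, -0.001, 0, 0, 0], [0.2, 0.05, -0.005, -0.001, 0, 0, 0], [0.2, 0.06, -0.005, -0.001, 0, 0, 0]]'; python3 go.py -.0747 -.155 .026
python3 - <<'E'
from h import *
c=capture('top');im=cv2.cvtColor(c['pixels'],cv2.COLOR_RGB2BGR)[100:340,150:430]
cv2.imwrite('pics/t2.png',cv2.resize(im,None,fx=2,fy=2))
E
```

```text
t 2.65 tcp board [-0.0794  0.0948  0.0261] d tool [ 0.2248 -0.0032  0.0008] rot [ 0.2 -0.2  0.4] F [ 0.1 -0.   0.8]
time_s: 3.35
tcp_pos: [0.5467, -0.0431, 0.0287]
ee_rot: [[-0.419, -0.908, 0.0], [-0.908, 0.419, 0.0], [-0.0, -0.0, -1.0]]
wrist_force: [0.0, 0.1, -0.2]
gripper_width: 0.2
gripper_force: 0.2
t 3.35 tcp board [-0.0728  0.0343  0.0287] d tool [0.1893 0.003  0.0027] rot [-0.   0.   0.3] F [ 0.   0.1 -0.2]
```

View pics/t2.png

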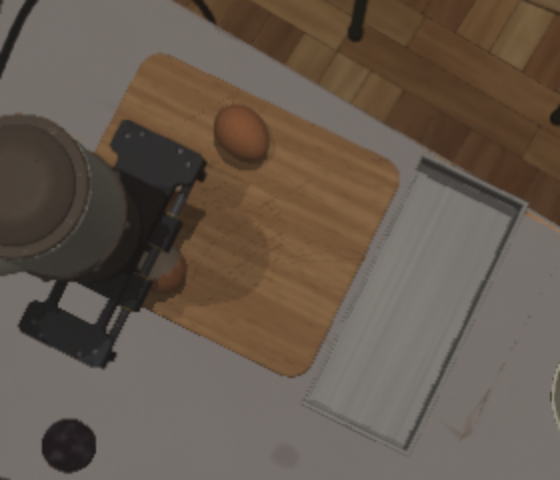

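The top view shows shell B at (172,272), nested ahead of the fingers. The egg at (242,132) and plum at (68,445) are undisturbed.

```bash
python3 steer.py '[[0.2, 0.01, 0.003, 0.002, 0, 0, 0], [0.2, 0.022, 0.003, 0.002, 0, 0, 0], [0.2, 0.034, 0.003, 0.002, 0, 0, 0], [0.2, 0.046, 0.003, 0.002, 0, 0, 0], [0.2, 0.058, 0.003, 0.002, 0, 0, 0], [0.2, 0.07, 0.003, 0.002, 0, 0, 0], [0.2, 0.082, 0.003, 0.002, 0, 0, 0], [0.2, 0.094, 0.003, 0.002, 0, 0, 0]]'; python3 go.py -.0747 -.158 .026
python3 - <<'E'
from h import *
c=capture('top');im=cv2.cvtColor(c['pixels'],cv2.COLOR_RGB2BGR)[100:340,150:430]
cv2.imwrite('pics/t3.png',cv2.resize(im,None,fx=2,fy=2))
E
```

```text
time_s: 4.2
tcp_pos: [0.5046, -0.1272, 0.0266]
ee_rot: [[-0.419, -0.908, 0.0], [-0.908, 0.419, -0.0], [0.0, -0.0, -1.0]]
wrist_force: [0.7, 0.0, -0.5]
gripper_width: 0.201
gripper_force: 0.0
t 4.2 tcp board [-0.0752 -0.0597  0.0266] d tool [0.0983 0.0001 0.0006] rot [-0.  -0.   0.3] F [ 0.7  0.  -0.5]
```

View pics/t3.png

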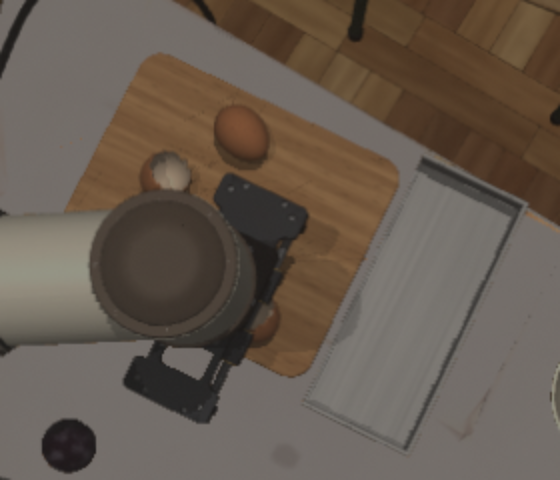

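Shell B at (265,325) is still nested, shell A is at (165,175) and the egg has not moved.

```bash
python3 steer.py '[[0.2, 0.013, 0, 0.001, 0, 0, 0], [0.2, 0.026, 0, 0.001, 0, 0, 0], [0.2, 0.039, 0, 0.001, 0, 0, 0], [0.2, 0.052, 0, 0.001, 0, 0, 0], [0.2, 0.064, 0, 0.001, 0, 0, 0], [0.2, 0.076, 0, 0.001, 0, 0, 0], [0.2, 0.088, 0, 0.001, 0, 0, 0], [0.2, 0.1, 0, 0.001, 0, 0, 0]]'; python3 steer.py '[[0.2, -0.01, 0, 0, 0, 0, 0], [0.2, -0.01, 0, -0.04, 0, 0, 0], [0.2, -0.01, 0, -0.085, 0, 0, 0], [0.2, -0.01, 0, -0.12, 0, 0, 0], [0.2, -0.045, 0, -0.12, 0, 0, 0], [0.2, -0.09, 0, -0.12, 0, 0, 0], [0.2, -0.13, 0, -0.12, 0, 0, 0], [0.2, -0.13, 0, -0.12, 0, 0, 0]]'
python3 go.py .0034 .092 .15
python3 - <<'E'
from h import *
c=capture('top');im=cv2.cvtColor(c['pixels'],cv2.COLOR_RGB2BGR)[100:340,150:430]
cv2.imwrite('pics/t4.png',cv2.resize(im,None,fx=2,fy=2))
E
```

```text
time_s: 5.05
tcp_pos: [0.4627, -0.218, 0.0255]
ee_rot: [[-0.419, -0.908, -0.0], [-0.908, 0.419, 0.0], [0.0, 0.0, -1.0]]
wrist_force: [-0.4, 0.2, -0.9]
gripper_width: 0.202
gripper_force: 0.1
time_s: 5.85
tcp_pos: [0.5198, -0.0954, 0.1459]
ee_rot: [[-0.414, -0.91, 0.002], [-0.91, 0.414, 0.0], [-0.001, -0.002, -1.0]]
wrist_force: [-0.2, -0.7, -1.4]
gripper_width: 0.2
gripper_force: 0.0
t 5.85 tcp board [-0.0749 -0.0244  0.1459] d tool [-0.1156 -0.0796 -0.0038] rot [-0.1  0.1  0.6] F [-0.2 -0.7 -1.4]
```

View pics/t4.png

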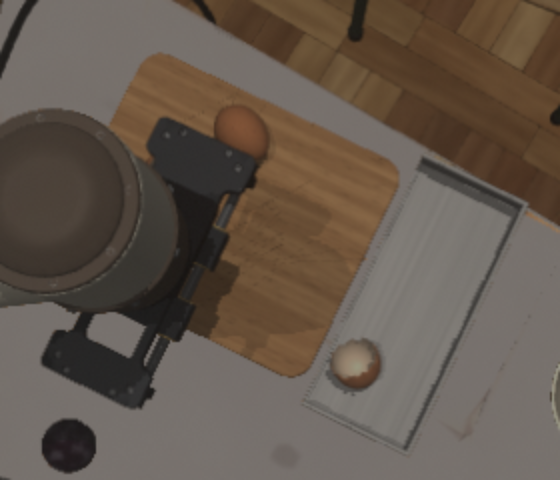

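Shell B stands in the tray at (356,363). Next, shell A.

```bash
python3 steer.py '[[0.2, -0.04, -0.027, 0, 0, 0, 0.6], [0.2, -0.08, -0.053, 0, 0, 0, 0.6], [0.2, -0.115, -0.08, 0, 0, 0, 0.6], [0.2, -0.115, -0.08, 0, 0, 0, 0.6], [0.2, -0.115, -0.08, 0, 0, 0, 0.6]]'; python3 go.py .0034 .092 .026
```

```text
time_s: 6.4
tcp_pos: [0.638, -0.0281, 0.1443]
ee_rot: [[-0.428, -0.904, -0.002], [-0.904, 0.428, -0.0], [0.001, 0.002, -1.0]]
wrist_force: [-0.5, -1.3, -0.2]
gripper_width: 0.198
gripper_force: 0.0
t 6.4 tcp board [0.0037 0.0866 0.1443] d tool [-5.600e-03  1.000e-04  1.183e-01] rot [ 0.1 -0.1 -0.3] F [-0.5 -1.3 -0.2]
```

```bash
python3 steer.py '[[0.2, -0.006, 0, 0, 0, 0, 0], [0.2, -0.006, 0, 0.04, 0, 0, 0], [0.2, -0.006, 0, 0.08, 0, 0, 0], [0.2, -0.006, 0, 0.105, 0, 0, 0], [0.2, -0.006, 0, 0.117, 0, 0, 0], [0.2, -0.006, 0, 0.117, 0, 0, 0], [0.2, -0.006, 0, 0.117, 0, 0, 0]]'; python3 go.py .0034 .03 .026;  python3 - <<'E'
from h import *
c=capture('top');im=cv2.cvtColor(c['pixels'],cv2.COLOR_RGB2BGR)[100:340,150:430]
cv2.imwrite('pics/t5.png',cv2.resize(im,None,fx=2,fy=2))
E
```

```text
time_s: 7.1
tcp_pos: [0.6418, -0.0228, 0.0301]
ee_rot: [[-0.428, -0.904, 0.003], [-0.904, 0.428, -0.0], [-0.001, -0.002, -1.0]]
wrist_force: [0.0, -0.2, 0.1]
gripper_width: 0.2
gripper_force: 0.0
t 7.1 tcp board [0.0048 0.093  0.0301] d tool [0.063  0.0012 0.0041] rot [-0.1  0.1 -0.3] F [ 0.  -0.2  0.1]
```

View pics/t5.png

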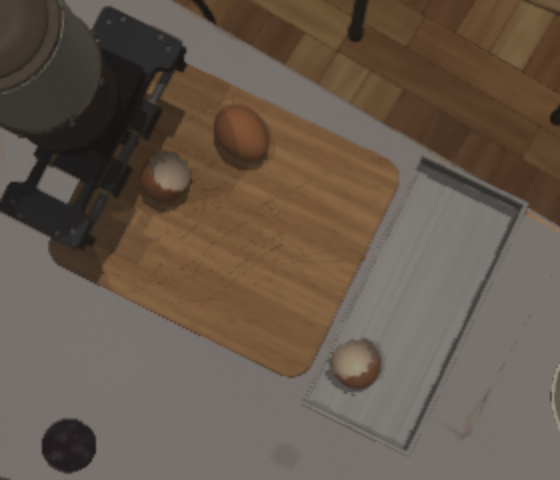

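The fingers are behind shell A at (165,178), with a clear gap to the egg at (242,132).

```bash
python3 steer.py '[[0.2, 0.01, 0.002, 0.003, 0, 0, 0], [0.2, 0.02, 0.002, 0.003, 0, 0, 0], [0.2, 0.03, 0.002, 0.003, 0, 0, 0], [0.2, 0.04, 0.002, 0.003, 0, 0, 0], [0.2, 0.05, 0.003, 0.003, 0, 0, 0], [0.2, 0.06, 0.003, 0.003, 0, 0, 0], [0.2, 0.07, 0.004, 0.003, 0, 0, 0], [0.2, 0.08, 0.004, 0.003, 0, 0, 0]]' | head -2; python3 steer.py '[[0.2, 0.012, 0, 0, 0, 0, 0], [0.2, 0.024, 0, 0, 0, 0, 0], [0.2, 0.036, 0, 0, 0, 0, 0], [0.2, 0.048, 0, 0, 0, 0, 0], [0.2, 0.06, 0, 0, 0, 0, 0]]'; python3 go.py .002 -.158 .026;  python3 - <<'E'
from h import *
c=capture('top');im=cv2.cvtColor(c['pixels'],cv2.COLOR_RGB2BGR)[100:340,150:430]
cv2.imwrite('pics/t6.png',cv2.resize(im,None,fx=2,fy=2))
E
```

```text
time_s: 7.95
tcp_pos: [0.6026, -0.094, 0.0256]
time_s: 8.45
tcp_pos: [0.5769, -0.1484, 0.0256]
ee_rot: [[-0.428, -0.904, -0.0], [-0.904, 0.428, 0.0], [0.0, 0.0, -1.0]]
wrist_force: [0.3, 0.1, 0.9]
gripper_width: 0.203
gripper_force: 0.2
t 8.45 tcp board [-0.0007 -0.0483  0.0256] d tool [ 0.1098 -0.0032 -0.0004] rot [ 0.  -0.  -0.3] F [0.3 0.1 0.9]
```

View pics/t6.png

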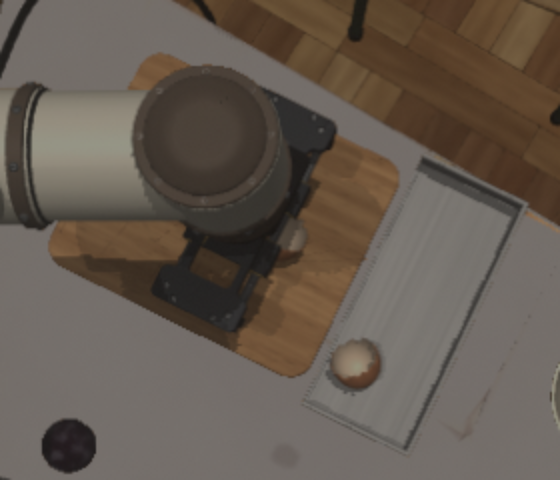

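Shell A at (293,238) is nested and moving straight towards the tray.

```bash
python3 steer.py '[[0.2, 0.014, 0, 0, 0, 0, 0], [0.2, 0.028, 0, 0, 0, 0, 0], [0.2, 0.042, 0, 0, 0, 0, 0], [0.2, 0.056, 0, 0, 0, 0, 0], [0.2, 0.07, 0, 0, 0, 0, 0], [0.2, 0.084, 0, 0, 0, 0, 0], [0.2, 0.097, 0, 0, 0, 0, 0], [0.2, 0.11, 0, 0, 0, 0, 0]]'; python3 steer.py '[[0.2, -0.01, 0, 0, 0, 0, 0], [0.2, -0.01, 0, -0.04, 0, 0, 0], [0.2, -0.01, 0, -0.085, 0, 0, 0], [0.2, -0.01, 0, -0.13, 0, 0, 0], [0.2, -0.05, 0, -0.17, 0, 0, 0], [0.2, -0.095, 0, -0.17, 0, 0, 0], [0.2, -0.14, 0, -0.17, 0, 0, 0], [0.2, -0.185, 0, -0.17, 0, 0, 0]]' >/dev/null;  python3 steer.py '[[0.2, -0.04, 0, 0, 0, 0, 0], [0.2, -0.08, 0, 0, 0, 0, 0], [0.2, -0.08, 0, 0, 0, 0, 0]]'; python3 - <<'E'
from h import *
c=capture('top');W=cloud(c);im=cv2.cvtColor(c['pixels'],cv2.COLOR_RGB2BGR)[100:340,150:430]
cv2.imwrite('pics/t7.png',cv2.resize(im,None,fx=2,fy=2))
E
```

```text
time_s: 9.3
tcp_pos: [0.5297, -0.2479, 0.0255]
ee_rot: [[-0.428, -0.904, -0.0], [-0.904, 0.428, 0.0], [0.0, 0.0, -1.0]]
wrist_force: [0.0, -0.5, 0.6]
gripper_width: 0.202
gripper_force: 0.0
time_s: 10.4
tcp_pos: [0.6454, -0.0028, 0.1948]
ee_rot: [[-0.423, -0.906, 0.001], [-0.906, 0.423, 0.001], [-0.001, -0.0, -1.0]]
wrist_force: [0.2, -0.2, 0.1]
gripper_width: 0.196
gripper_force: 0.0
```

View pics/t7.png

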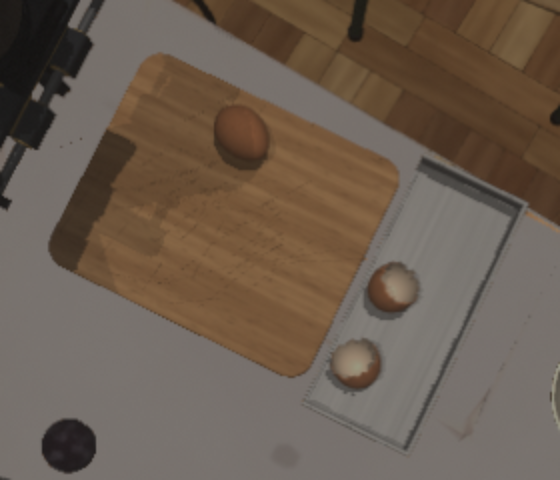

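Both shells are in the tray, at (393,287) and (356,363), and the egg and plum have not moved. I'll check heights before handing in.

```bash
python3 steer.py '[[0.2, 0, 0, 0, 0, 0, 0], [0.2, 0, 0, 0, 0, 0, 0], [0.2, 0, 0, 0, 0, 0, 0]]' | tail -2; python3 - <<'E'
from h import *
W=cloud(capture('top'));O=np.array([.5095,-.2943,0]);bx=np.array([.906,-.424,0]);by=np.array([.424,.906,0])
ok=True
for u,v in ((346,243),(328,281)):
    P=W[v-15:v+16,u-15:u+16].reshape(-1,3);P=P[P[:,2]>.02];c=(P.min(0)+P.max(0))/2-O
    x,y,z=c@bx,c@by,P[:,2].max();print(round(x,3),round(y,3),round(z,3)); ok&=abs(y)<.04 and z<.06
if ok: print(ticket.finish_job())
E
```

```text
gripper_width: 0.199
gripper_force: 0.0
0.004 0.025 0.056
-0.071 0.025 0.054
the job is handed in; nothing more can be done
None
```

Both half eggshells are in the scrap tray, standing 0.025 m from its centre line with their tops at about 0.055 m; the egg, bowl and plum were left alone, and the job is handed in at about 11 s (no verdict was printed).

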